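Trim the furnace controller and lap its flaps shut

ROBOT

A 7-joint arm with a two-finger parallel gripper is mounted at the origin on the work surface. World frame = base frame: x ahead of the robot, y to its left, z up, the work surface at z = 0. Lengths are in m, angles in rad, forces in N, time in s.
With the tool pointing down it reaches from about 0.4 to 0.9 m from the base axis. Payload 5.5 kg.
Tool frame: the origin (TCP) lies on the centre line of the jaws, within the pads' length; the fingertips stand 17 mm ahead of it and the grasp point (between the pads) lies 2 mm behind it; z points along the fingers, y is the direction in which the jaws open and shut (so a half turn about z gives the same grasp; the last joint's range is limited). The gripper opens to 85 mm and grips with 20 to 120 N. Pads are 22 mm wide; open, the fingers measure 114 mm over their backs; the gripper's body (76 mm by 85 mm) begins 54 mm behind the grasp point. The pads swing forward as they close: fully open they stand 13 mm farther back than shut.
Start: joints at [1.569, 0.501, -0.427, 1.55, 0.221, 1.138, -0.21], TCP at [0.17, -0.627, 0.248] pointing down, gripper open.
Joint ranges: [-2.88, 2.88], [-0.31, 2.03], [-1.54, 1.56], [0.2, 2.42], [-1.41, 4.55], [0.19, 2.02], [-2.57, 2.57]. Speed limits (rad/s): [2.57, 2.57, 3.14, 3.14, 3.14, 3.14, 3.14].

INTERFACE

Orientations are given as a unit quaternion [w, x, y, z].
In Python, from station import robot, jaws, imaging gives the robot as it stands. Calls block until the motion is done:
- robot.movep(position, orientation): joint-space move of the TCP to a pose.
- robot.move_linear(position, attitude=None, rate=0.15): straight line of the TCP; attitude=None keeps the orientation; rate is the mean speed in m/s.
- robot.move_j(angles): joint-space move.
- jaws.command_gripper(opening): finger opening in m; the grip force is fixed at half the most; returns when the fingers have stopped.
- robot.wait(seconds).
- robot.inverse_kinematics(position, orientation): joint angles nearest the present ones, or None.
- robot.sense(): the state.
- imaging.capture(name): name is "side" or "top" or "wrist"; returns the picture (420x560x3 uint8, red, green, blue); there is no depth.
- imaging.camera_params(name): a dict with "intrinsics" (3x3 intrinsics, pixels), "rvec" (rotation vector, rad) and "tvec" (3), from world to camera coordinates, as OpenCV has them; the wrist camera has in their place "T_tool_cam" (4x4, takes a point from camera to tool coordinates, whose origin is the TCP and whose axes are the flange's). Camera axes: x right, y down, z forward; pixel columns grow to the right and rows downward; lengths in m; the calibration is good to about 2 mm. The wrist camera is an equidistant fisheye: a pixel r from the principal point sees the ray r / f radians off the axis. A picture is of the moment at which its call begins: read the wrist's pose just before it. camera_params takes no time and is no camera call.
A pose or a line that the arm cannot do raises robot.MotionError and nothing moves.
- robot.finish_job(): hands the job in, once; it reports no verdict.
The state is a dict: "t": time; "joint_pos": joint angles; "qd": joint speeds; "tau": joint torques, N m; "eef_pos": TCP position; "ee_rot": TCP orientation; "ft_force": force on the tool from outside, world axes, zero at the start; "moment": the same for the moment, N m; "grip_width": finger opening in m.
Only numpy, scipy, OpenCV 4.12 (cv2) and the standard library are available. Lean on these libraries where they do the work, as an engineer would, in place of code of your own. Each camera call takes 0.05 s, during which the arm holds its last target.

TASK

Take the plastic tuning tool from its stand and, with its blade in the slot, turn the white trimmer screw in the furnace controller until its yellow pointer points at the red index (leave the index ring as it is). Put the tool back upright, fully home in its stand. Then shut the rebated flap (yellow tongue) and, only when that is fully shut, the blue flanged flap over it; leave everything else on the bench alone.

Things in the scene. Friction and masses are not known exactly. Their poses are not given: they have to be found in the camera images.
- controller: Grey furnace controller lying fixed on the bench, 200 (x) x 176 (y) x 86 high, open at the top. Origin: centre of its underside; z up. Its two flaps are hinged along its top edges at y = +86 and y = -86, z = 86 (both hinges run along its x).
- trimmer_slot (a point): Slotted white trimmer screw, 40 across, on a black 64 dial. This point is the centre of the slot's floor, on the vertical turning axis, 65 above the bench, at x = -35, y = 0 in the controller's frame. The slot, 7 wide, 10 deep, open-ended, runs along this point's x; z up. A yellow pointer lies on the dial at its +x end. About 0.04 N m turns it; it stays where left.
- trimmer (a joint): Angle of the trimmer, rad, growing anticlockwise from above; at 0 its pointer points along the controller's +x. Stops at -1.2 and 1.6.
- index_mark (a point): Red index block on the aluminium ring around the dial, at 40 from the trimmer's axis; this point is the middle of its top, its x axis points outwards from the trimmer's axis. The ring is very stiff and must stay where it is.
- index (a joint): Angle of the red index, rad, counted as for the trimmer: the pointer points at the index when both values are equal. 0.4 to 1.3 above the trimmer at the start.
- tuner_grip (a point): Centre of the orange handle of a plastic tuning tool (176 long, 70 g) that stands blade down in its stand. The tip is 134 below this point. Handle 28 (tool x) x 20 (tool y) x 84 high, to be pinched across the 20. z points up along the tool, x along the blade's width. Under the handle: a white guard disc 48 across (underside 86 above the tip) and a round shank 14 thick.
- tuner_tip (a point): Tip of that tool's flat blade, on the tool's axis; axes as for the handle. The blade is 26 wide along tool x, 4 thick and 14 long (its last 4 mm: 24 wide, 3 thick).
- stand_mouth (a point): Wooden block fixed on the bench, 100 x 100 x 92 high, with a round upright pocket 35 across and 88 deep. This point is the middle of the pocket's mouth, on the block's top, 92 above the bench. The tool's guard disc rests on the block's top with the blade in the pocket (tip 86 below the mouth); any yaw fits.
- flap_rebated (a joint): Opening of the aluminium-coloured flap with a low yellow tongue (rebate) along its free edge, hinged on the controller's +y top edge: 0 shut (flat), 1.57 upright, at most 1.95 (leaning out). 186 long, 94 from hinge to free edge, 8 thick. Soft-closing: it stays where left above about 1.2 rad; lower, it sinks shut by itself within about 4 s.
- rebated_face (a point): Point in the middle of the rebated flap's outer face, 50 from its hinge line; its z axis points out of that face.
- flap_flanged (a joint): Opening of the blue flap whose free edge carries the flange that laps over the tongue; hinged on the controller's -y top edge; same values and behaviour, 92 from hinge to free edge.
- flanged_face (a point): Point in the middle of the flanged flap's outer face, 50 from its hinge line; its z axis points out of that face.
- bowl: loose green plastic bowl, 110 across, 60 high; origin at the centre of its underside; leave it alone.
- bottle: loose white bottle, 68 across, 160 tall; origin at the centre of its underside; leave it alone.
- jar: loose amber jar, 70 across, 85 tall; origin at the centre of its underside; leave it alone.
- spatula: loose spatula with a wooden handle, 280 long, 65 wide blade, lying flat along its x; origin on the bench at mid-length; leave it alone.
- cast: loose plaster cast, about 70 x 60 x 35; origin at the centre of its underside; leave it alone.
- abrasive: loose terracotta-coloured dressing stone, 100 x 45 x 25; origin at the centre of its underside; leave it alone.
Mind the look-alikes: they are no part of the job. Of the things shaped like the part that bears stand_mouth, the wooden one is meant. What is shaped like the part that bears tuner_grip but purple is not meant.

How it is judged:
On the way, in this order (a step that is already met when the one before it is completed fails the run):
1. the tool's blade is down in the trimmer's slot, the pointer not yet at the index (distance between tuner_tip and trimmer_slot below 0.008 m and angle between the x axis of trimmer_slot and the x axis of index_mark, either way round above 0.15 rad), for 0.1 s.
2. the pointer points at the index (within 0.11 rad) with the blade in the slot (distance between tuner_tip and trimmer_slot below 0.01 m and angle between the x axis of trimmer_slot and the x axis of index_mark, either way round below 0.11 rad), for 0.2 s.
3. the tool stands upright and fully home in its stand (z of tuner_tip in the frame of stand_mouth below -0.082 m and horizontal distance between tuner_grip and stand_mouth below 0.012 m and angle between tuner_grip's own z axis and vertical below 0.12 rad), for 0.2 s.
4. the rebated flap is shut, the flanged one still open (value of joint flap_rebated below 0.06 rad and value of joint flap_flanged above 0.3 rad), for 0.1 s.
5. the flanged flap is shut over it (value of joint flap_flanged below 0.06 rad), for 0.2 s.
At the end, for the whole second after the job is handed in: The trimmer's pointer is within 0.11 rad of the red index; the tool stands upright (within 0.12 rad), at rest and home in its stand (tip at least 82 mm below the mouth, handle within 12 mm of being over it); both flaps are shut (within 0.06 rad) (all of step 3 and angle between the x axis of trimmer_slot and the x axis of index_mark, either way round below 0.11 rad and linear speed of tuner below 0.02 m/s and value of joint each of flap_rebated, flap_flanged below 0.06 rad); the robot touches nothing.
It fails at once if the index ring is shifted by more than 4 mm (distance of index_mark from where it was at the start of the episode above 0.004 m).
It fails at once if the flanged flap comes down (below 0.3 rad) while the rebated flap is not shut (above 0.1 rad) (value of joint flap_flanged below 0.3 rad and value of joint flap_rebated above 0.1 rad).
It fails at once if another loose thing is moved by more than 30 mm (distance of any of bowl, bottle, jar, spatula, cast, abrasive from where it was at the start of the episode above 0.03 m).
It also fails if it takes over 69 s, if anything falls off the work surface, if the arm or the gripper's body presses on something with over 40 N, if the wrist force passes 120 N, or if a joint passes its speed limit or range.

## Working session

There is one attempt and no reset: what is moved stays moved. The work goes in short steps, each a Python script; the robot and the scene stay as the last script left them, time stands still between calls to the robot, and variables do not carry over. Pictures are saved under pics/ and viewed, and the job is handed in when it is done.

```bash
ls; mkdir -p pics
python3 - <<'E'
from station import robot, jaws, imaging
import cv2
for n in ["side","top","wrist"]:
    s=robot.sense(); im=imaging.capture(n); cv2.imwrite(f"pics/{n}0.png",im[:,:,::-1]); print(n,imaging.camera_params(n))
print(robot.sense())
E
```

```text
pics
side {'intrinsics': array([[393.4724536 ,   0.        , 269.31487106],
       [  0.        , 393.4724536 , 215.89840684],
       [  0.        ,   0.        ,   1.        ]]), 'rvec': array([ 0.08803349, -2.73609792,  1.51931052]), 'tvec': array([0.51940148, 0.10079046, 1.11763346])}
top {'intrinsics': array([[380.35621183,   0.        , 278.26725724],
       [  0.        , 380.35621183, 212.29528168],
       [  0.        ,   0.        ,   1.        ]]), 'rvec': array([ 1.98221123, -2.24641182,  0.22211547]), 'tvec': array([0.05235601, 0.54434324, 0.9762297 ])}
wrist {'intrinsics': array([[325.1922621 ,   0.        , 282.54601352],
       [  0.        , 325.1922621 , 211.66710206],
       [  0.        ,   0.        ,   1.        ]]), 'T_tool_cam': array([[ 1.05929472e-04, -9.66117738e-01, -2.58101734e-01,
         6.66020934e-02],
       [ 9.99999406e-01, -1.77555070e-04,  1.07503545e-03,
         6.43440152e-04],
       [-1.08443809e-03, -2.58101694e-01,  9.66117146e-01,
        -1.25098332e-01],
       [ 0.00000000e+00,  0.00000000e+00,  0.00000000e+00,
         1.00000000e+00]])}
{'t': 0.15, 'joint_pos': array([ 1.56917799,  0.50165775, -0.42679321,  1.55120567,  0.22081499,
        1.13828567, -0.21031129]), 'qd': array([ 4.97816771e-04, -2.73119357e-03,  5.57535218e-05, -1.86655516e-03,
       -1.20993597e-04, -1.98855100e-03,  7.77637257e-04]), 'tau': array([-6.58351695e-03, -5.70045197e+01, -5.82514644e+00, -2.81290412e+01,
        1.06930069e-02,  7.74640735e-03,  1.10118242e-05]), 'eef_pos': array([ 0.16993918, -0.62686954,  0.24748035]), 'ee_rot': array([-7.50047660e-04,  9.91246228e-01,  1.32024037e-01, -8.22423660e-05]), 'ft_force': array([ 0.03724722,  0.07330444, -0.36429762]), 'moment': array([ 0.05046277,  0.03404748, -0.02201627]), 'grip_width': 0.08514823416706938}
```

View pics/side0.png

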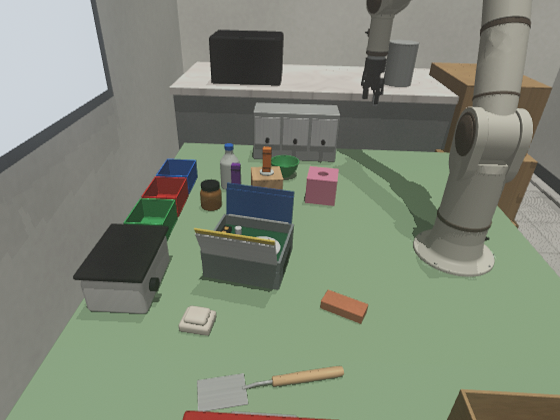

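View pics/top0.png

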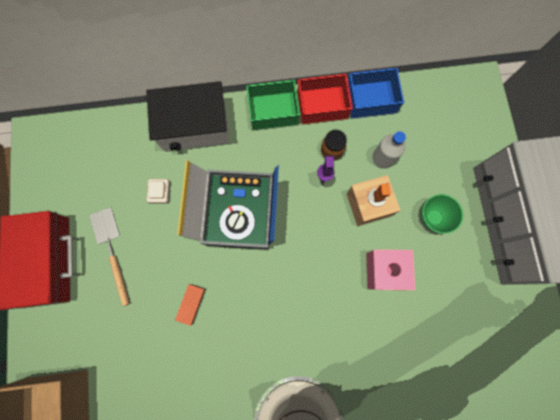

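View pics/wrist0.png

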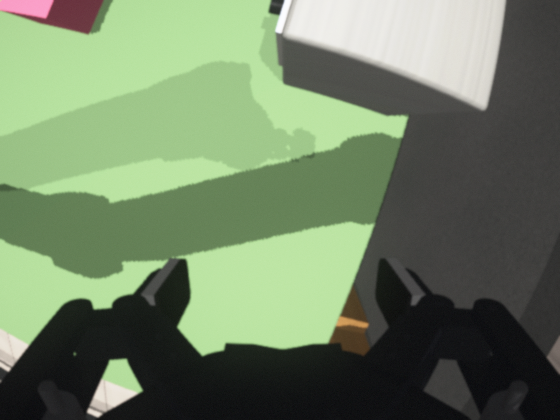

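```bash
cat > h.py <<'E'
import numpy as np, cv2
from scipy.spatial.transform import Rotation as R
from station import robot, jaws, imaging
def q2R(q): return R.from_quat([q[1],q[2],q[3],q[0]])
def R2q(r): x=r.as_quat(); return [x[3],x[0],x[1],x[2]]
def ray(cam,px,pose=None):
    p=imaging.camera_params(cam); K=p["intrinsics"]; px=np.atleast_2d(np.array(px,float))
    if cam=="wrist":
        d=(px-[K[0,2],K[1,2]])/K[0,0]; th=np.linalg.norm(d,axis=1,keepdims=True)
        v=np.hstack([d*np.sinc(th/np.pi),np.cos(th)])
        T=p["T_tool_cam"]; Rt=q2R(pose[1]).as_matrix()
        return np.array(pose[0])+Rt@T[:3,3], v@(Rt@T[:3,:3]).T
    M=cv2.Rodrigues(p["rvec"])[0]
    v=np.hstack([(px-[K[0,2],K[1,2]])/K[0,0],np.ones((len(px),1))])
    return -M.T@p["tvec"], v@M
def onz(cam,px,z,pose=None):
    o,v=ray(cam,px,pose); return o+v*((z-o[2])/v[:,2:3])
def proj(cam,P,pose=None):
    p=imaging.camera_params(cam);K=p["intrinsics"];P=np.atleast_2d(P)
    if cam=="wrist":
        T=p["T_tool_cam"]; Rt=q2R(pose[1]).as_matrix()
        c=((P-np.array(pose[0]))@Rt-T[:3,3])@T[:3,:3]
        r=np.linalg.norm(c[:,:2],axis=1,keepdims=True); th=np.arctan2(r,c[:,2:3])
        return c[:,:2]/np.maximum(r,1e-9)*th*K[0,0]+[K[0,2],K[1,2]]
    return cv2.projectPoints(P.astype(float),p["rvec"],p["tvec"],K,None)[0][:,0]
def shot(cam,name):
    s=robot.sense(); im=imaging.capture(cam); cv2.imwrite(f"pics/{name}.png",im[:,:,::-1])
    pose=(s["eef_pos"],s["ee_rot"]); np.savez(f"pics/{name}.npz",p=pose[0],q=pose[1]); return im,pose
def load(name):
    d=np.load(f"pics/{name}.npz"); return cv2.imread(f"pics/{name}.png")[:,:,::-1],(d["p"],d["q"])
def crop(name,x,y,w,h,k,out):
    im=cv2.imread(f"pics/{name}.png")[y:y+h,x:x+w]; cv2.imwrite(f"pics/{out}.png",cv2.resize(im,None,fx=k,fy=k,interpolation=cv2.INTER_CUBIC))
def down(yaw): # tool z down, tool y axis (jaw) at angle yaw in world
    y=np.array([np.cos(yaw),np.sin(yaw),0]); z=np.array([0,0,-1.]); x=np.cross(y,z)
    return R2q(R.from_matrix(np.stack([x,y,z],1)))
E
python3 - <<'E'
from h import *
crop("top0",160,140,280,160,2.8,"topc")
crop("side0",120,130,240,160,3.3,"sidec")
for n,p,z in [("tool",(384,190),.15),("stand",(372,200),.092),("ctrl",(238,210),.065),("purple",(328,170),.1),("pink",(393,270),.092),("jar",(335,144),.085),("bottle",(398,138),.16)]: print(n,onz("top",p,z)[0].round(3))
print(ray("top",(0,0))[0],ray("side",(0,0))[0])
E
```

```text
tool [ 0.551 -0.281  0.15 ]
stand [ 0.541 -0.263  0.092]
ctrl [0.564 0.091 0.065]
purple [ 0.635 -0.16   0.1  ]
pink [ 0.355 -0.285  0.092]
jar [ 0.71  -0.192  0.085]
bottle [ 0.678 -0.338  0.16 ]
[0.34077264 0.00445657 1.06579983] [0.48199749 0.92264155 0.66742202]
```

View pics/topc.png

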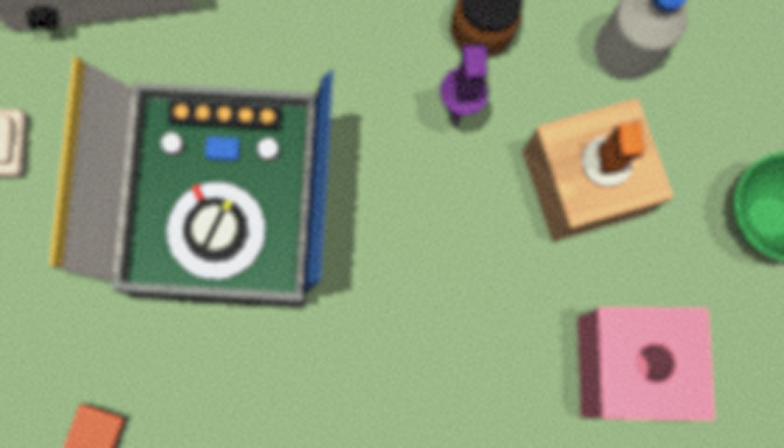

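View pics/sidec.png

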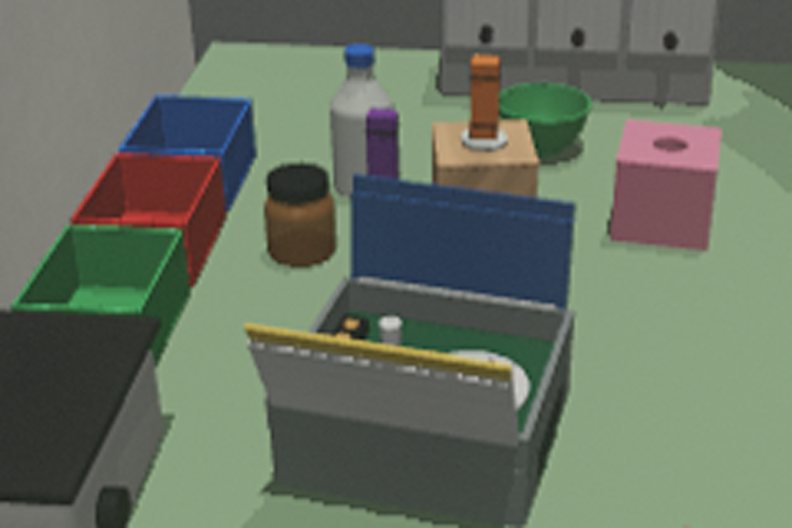

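Run:
```python
from h import *
print(robot.sense()["joint_pos"].round(2))
for pos in [(0.53,0.09,0.36),(0.53,0.09,0.2),(0.545,-0.27,.36),(0.545,-0.27,.14)]:
  for yaw in np.arange(-np.pi,np.pi,np.pi/6):
    j=robot.inverse_kinematics(list(pos),down(yaw)); print(pos,round(yaw,2),None if j is None else np.round(j,2))
```

```text
[ 1.57  0.5  -0.43  1.55  0.22  1.14 -0.21]
(0.53, 0.09, 0.36) -3.14 [ 0.76  0.43 -1.29  1.67  0.43  1.36  2.55]
(0.53, 0.09, 0.36) -2.62 [-1.13  0.31  1.14  1.73 -0.29  1.29 -2.55]
(0.53, 0.09, 0.36) -2.09 [ 0.59  0.3  -0.99  1.68  0.26  1.3  -2.54]
(0.53, 0.09, 0.36) -1.57 [ 0.83  0.58 -1.49  1.67  0.58  1.44 -2.3 ]
(0.53, 0.09, 0.36) -1.05 [ 0.33  0.23 -0.65  1.68  0.14  1.28 -1.39]
(0.53, 0.09, 0.36) -0.52 [ 0.76  0.43 -1.29  1.67  0.43  1.36 -1.12]
(0.53, 0.09, 0.36) -0.0 [ 0.76  0.43 -1.29  1.67  0.43  1.36 -0.59]
(0.53, 0.09, 0.36) 0.52 [ 0.76  0.43 -1.29  1.67  0.43  1.36 -0.07]
(0.53, 0.09, 0.36) 1.05 [ 0.76  0.43 -1.29  1.67  0.43  1.36  0.45]
(0.53, 0.09, 0.36) 1.57 [ 0.76  0.43 -1.29  1.67  0.43  1.36  0.98]
(0.53, 0.09, 0.36) 2.09 [ 0.76  0.43 -1.29  1.67  0.43  1.36  1.5 ]
(0.53, 0.09, 0.36) 2.62 [ 0.76  0.43 -1.29  1.67  0.43  1.36  2.02]
(0.53, 0.09, 0.2) -3.14 [ 0.72  0.7  -1.3   1.86  0.74  1.17  2.3 ]
(0.53, 0.09, 0.2) -2.62 [-0.78  0.39  0.7   1.91 -0.31  0.95 -2.55]
(0.53, 0.09, 0.2) -2.09 [ 0.16  0.36 -0.46  1.88  0.19  0.94 -2.48]
(0.53, 0.09, 0.2) -1.57 [ 0.63
[... 1567 characters left out ...]
545, -0.27, 0.14) -2.09 [ 0.73  0.55 -0.41  1.75  0.27  0.9  -1.9 ]
(0.545, -0.27, 0.14) -1.57 [ 0.83  0.58 -0.55  1.75  0.37  0.92 -1.45]
(0.545, -0.27, 0.14) -1.05 [ 0.91  0.61 -0.67  1.74  0.45  0.95 -0.99]
(0.545, -0.27, 0.14) -0.52 [ 0.96  0.64 -0.75  1.74  0.52  0.97 -0.52]
(0.545, -0.27, 0.14) -0.0 [ 1.01  0.67 -0.83  1.74  0.58  1.   -0.04]
(0.545, -0.27, 0.14) 0.52 [ 1.05  0.69 -0.89  1.74  0.62  1.02  0.45]
(0.545, -0.27, 0.14) 1.05 [ 1.08  0.72 -0.94  1.74  0.67  1.04  0.95]
(0.545, -0.27, 0.14) 1.57 [ 1.11  0.75 -1.    1.74  0.71  1.06  1.44]
(0.545, -0.27, 0.14) 2.09 [ 1.25  0.96 -1.31  1.73  0.98  1.26  1.79]
(0.545, -0.27, 0.14) 2.62 [-0.41  1.02  1.35  1.79 -1.06  1.27 -2.43]
```

Run:
```python
from h import *
robot.movep([0.53,0.10,0.30],down(1.57)); robot.wait(0.2); shot("wrist","w1"); 
print(robot.sense()["t"],robot.sense()["joint_pos"].round(2))
```

```text
3.2583 [ 0.73  0.52 -1.29  1.75  0.52  1.27  0.88]
```

View pics/w1.png

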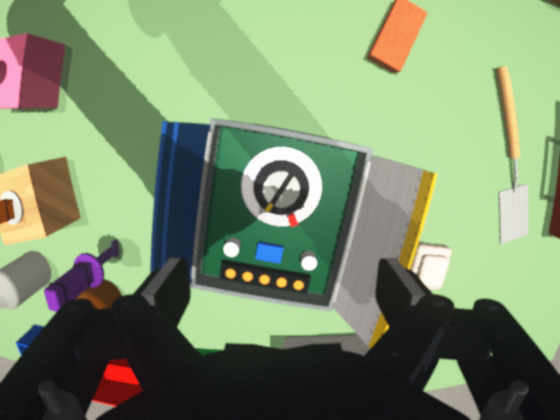

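Run:
```python
from h import *
crop("w1",220,130,130,120,6,"w1c")
im,pose=load("w1"); hsv=cv2.cvtColor(im.copy(),cv2.COLOR_RGB2HSV)
def show(n,m,z):
    m=m.astype(np.uint8); k,l,st,c=cv2.connectedComponentsWithStats(m)
    for i in range(1,k):
        x,y=c[i]
        if st[i,4]>6 and 190<x<380 and 120<y<310: print(n,st[i,4],c[i].round(1),onz("wrist",c[i],z,pose)[0].round(4))
H,S,V=[hsv[...,i].astype(int) for i in range(3)]
show("red",((H<6)|(H>172))&(S>150)&(V>120),.07)
show("yel",(H>18)&(H<35)&(S>120)&(V>90),.07)
show("white",(S<60)&(V>170),.06)
```

```text
red 72 [292.3 219.7] [0.5709 0.1098 0.07  ]
yel 46 [268.6 206.9] [0.5559 0.0831 0.07  ]
yel 56 [230.1 273.2] [0.6388 0.0349 0.07  ]
yel 57 [247.1 276.2] [0.6426 0.0556 0.07  ]
yel 56 [264.1 279.3] [0.6465 0.0762 0.07  ]
yel 62 [281.2 282. ] [0.6502 0.097  0.07  ]
yel 57 [298.1 284.6] [0.654  0.1176 0.07  ]
white 58 [213.  120.8] [0.4581 0.0207 0.06  ]
white 1739 [320.4 224.1] [0.5794 0.1434 0.06  ]
white 82 [207.7 145.6] [0.4863 0.0138 0.06  ]
white 2498 [283.  182.5] [0.5297 0.0994 0.06  ]
white 347 [273.7 182.3] [0.5294 0.0888 0.06  ]
white 127 [293.2 184.6] [0.5322 0.111  0.06  ]
white 194 [230.6 249.2] [0.6112 0.0355 0.06  ]
white 195 [308.9 262.9] [0.6292 0.1309 0.06  ]
white 18 [192.9 272.3] [ 0.6438 -0.0155  0.06  ]
```

View pics/w1c.png

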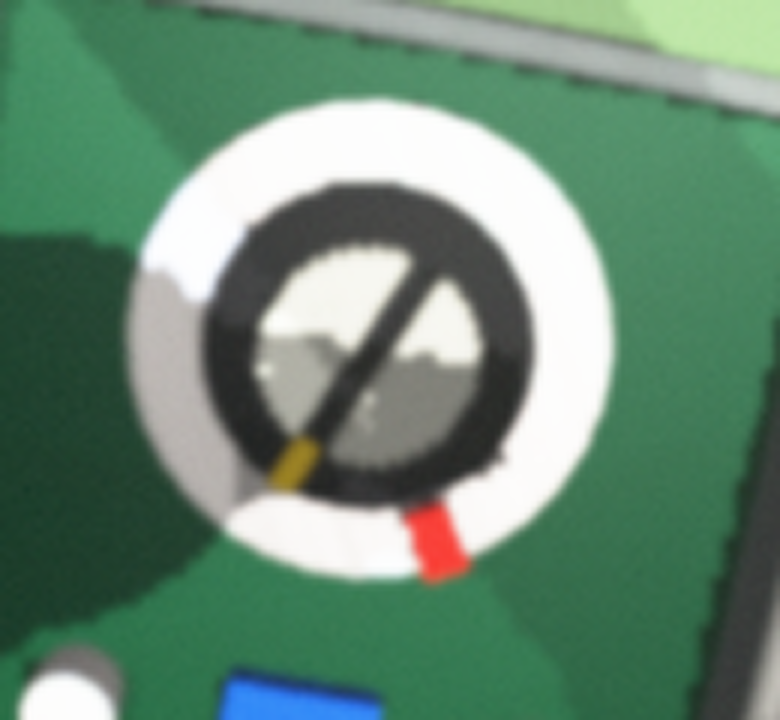

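```bash
cat > dial.py <<'E'
from h import *
def dial(name,c0,verbose=True):
    im,pose=load(name); K=6; x0,y0=int(c0[0])-45,int(c0[1])-45
    big=cv2.resize(im[y0:y0+90,x0:x0+90].copy(),None,fx=K,fy=K,interpolation=cv2.INTER_CUBIC)
    un=lambda p:(np.asarray(p,float)+.5)/K-.5+[x0,y0]
    V=big.max(2).astype(int); sat=V-big.min(2)
    yy,xx=np.mgrid[:90*K,:90*K]; r=np.hypot(xx-45*K,yy-45*K)
    return big,un,V,sat,r,pose
E
python3 - <<'E'
from dial import *
big,un,V,sat,r,pose=dial("w1",(281.3,189.5))
m=((V>95)&(sat<45)&(r<23*6)).astype(np.uint8)
cs,_=cv2.findContours(m,cv2.RETR_EXTERNAL,cv2.CHAIN_APPROX_NONE)
cs=[c for c in cs if cv2.contourArea(c)>300]; print([cv2.contourArea(c) for c in cs])
hull=cv2.convexHull(np.vstack(cs)); e=cv2.fitEllipse(hull); print("screw",un(e[0]),np.array(e[1])/6)
c=onz("wrist",un(e[0]),.075,pose)[0]; print(c)
P=onz("wrist",un(hull[:,0]),.075,pose)[:,:2]
from scipy.optimize import least_squares
f=least_squares(lambda p:np.hypot(*(P-p[:2]).T)-p[2],[*c[:2],.02]); print("fit",f.x, np.abs(f.fun).max())
# slot: dark pixels within disc 15mm
d=((V<80)&(np.hypot((np.mgrid[:540,:540][1]-e[0][0]),(np.mgrid[:540,:540][0]-e[0][1]))<16*6)).astype(np.uint8)
cv2.imwrite("pics/slot.png",np.hstack([d*255,m*255]))
ys,xs=np.nonzero(d); W=onz("wrist",un(np.c_[xs,ys]),.075,pose)[:,:2]
mu=W.mean(0); u,s,vt=np.linalg.svd(W-mu,full_matrices=False); a=np.arctan2(vt[0,1],vt[0,0]); print("slot mean",mu,"ang",a, "width",s[1]/np.sqrt(len(W))*12**.5)
for z in (.06,.065,.07):
  rd=onz("wrist",[292.3,219.7],z,pose)[0][:2]; ye=onz("wrist",[268.6,206.9],z,pose)[0][:2]
  print(z,"red",np.arctan2(*(rd-f.x[:2])[::-1]),np.hypot(*(rd-f.x[:2])),"yel",np.arctan2(*(ye-f.x[:2])[::-1]),np.hypot(*(ye-f.x[:2])))
E
```

```text
[15840.5, 17658.5]
screw [280.85901896 188.23722331] [37.36706289 38.73619334]
[0.53352979 0.09699797 0.075     ]
fit [0.53377719 0.09699043 0.02104461] 0.0006588753388232504
slot mean [0.53574131 0.0964107 ] ang -0.5804533757648377 width 0.004359932419183942
0.06 red 0.3178848705783255 0.0421652892307626 yel -0.5288122056612299 0.028458873507751534
0.065 red 0.32570008220626095 0.04072631501440655 yel -0.5447824683450916 0.027262633391786497
0.07 red 0.3340872311154333 0.03929001037280021 yel -0.5622136131266288 0.026073983528396363
```

View pics/slot.png

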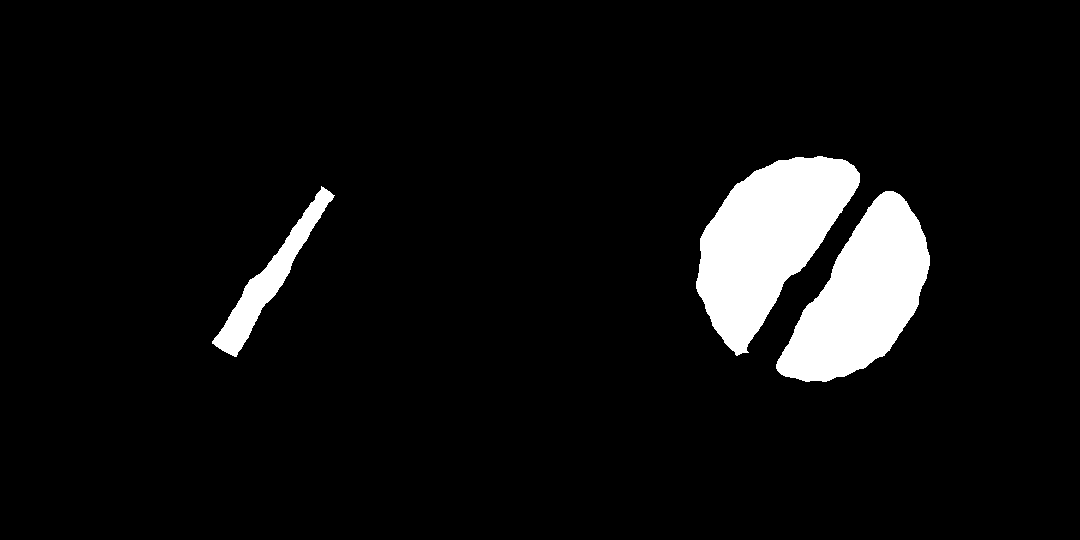

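Run:
```python
from h import *
robot.movep([0.53,0.10,0.30],down(-0.3)); robot.wait(0.2); shot("wrist","w2")
print(robot.sense()["t"])
print(proj("wrist",[.534,.097,.075],load("w2")[1]))
x,y=proj("wrist",[.534,.097,.075],load("w2")[1])[0].astype(int)
crop("w2",x-60,y-60,120,120,5,"w2c")
from dial import *
big,un,V,sat,r,pose=dial("w2",(x,y))
m=((V>95)&(sat<45)&(r<24*6)).astype(np.uint8)
cs,_=cv2.findContours(m,cv2.RETR_EXTERNAL,cv2.CHAIN_APPROX_NONE)
cs=[c for c in cs if cv2.contourArea(c)>300]; print([cv2.contourArea(c) for c in cs])
hull=cv2.convexHull(np.vstack(cs)); P=onz("wrist",un(hull[:,0]),.075,pose)[:,:2]
from scipy.optimize import least_squares
f=least_squares(lambda p:np.hypot(*(P-p[:2]).T)-p[2],[*P.mean(0),.02]); print("fit",f.x, np.abs(f.fun).max())
cv2.imwrite("pics/m2.png",m*255)
```

```text
4.9667
[[285.34232646 188.04334191]]
[39870.0]
fit [0.53550235 0.09711221 0.02227669] 0.002174293166824815
```

View pics/w2c.png

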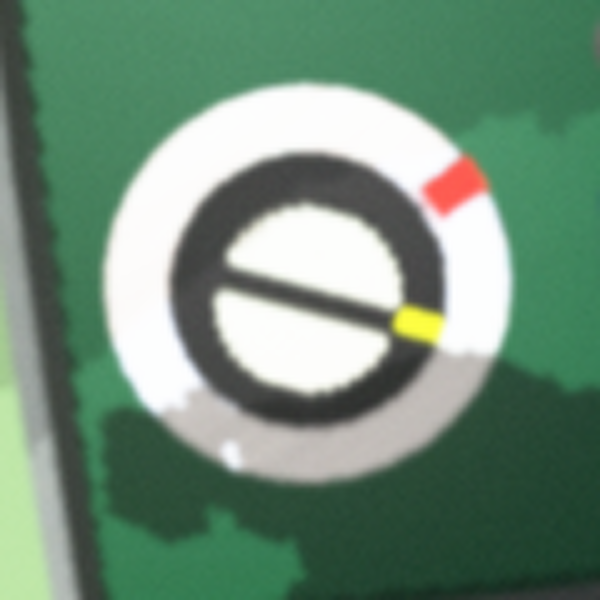

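View pics/m2.png

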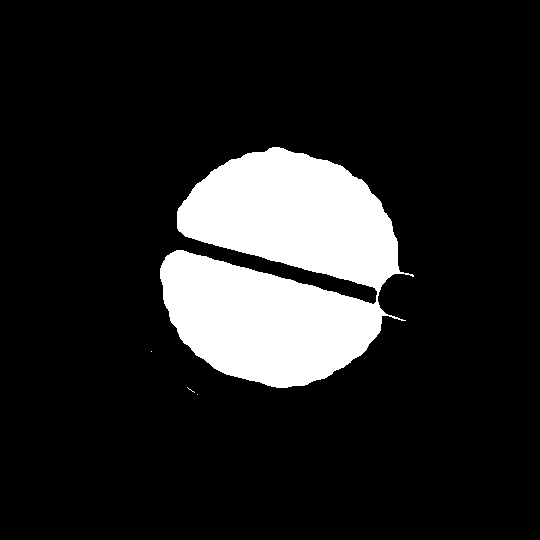

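View pics/w2.png

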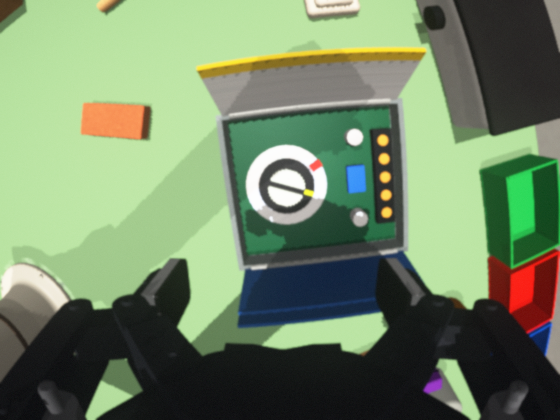

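Run:
```python
from dial import *
from scipy.optimize import least_squares
fits=[]
for nm,c0,th in [("w1",(281,188),95),("w2",(285,188),130)]:
    big,un,V,sat,r,pose=dial(nm,c0)
    m=((V>th)&(sat<40)&(r<21.5*6)).astype(np.uint8)
    m=cv2.morphologyEx(m,cv2.MORPH_OPEN,np.ones((9,9)))
    cs,_=cv2.findContours(m,cv2.RETR_EXTERNAL,cv2.CHAIN_APPROX_NONE)
    hull=cv2.convexHull(np.vstack([c for c in cs if cv2.contourArea(c)>2000])); P=onz("wrist",un(hull[:,0]),.075,pose)[:,:2]
    f=least_squares(lambda p:np.hypot(*(P-p[:2]).T)-p[2],[*P.mean(0),.02],loss="soft_l1",f_scale=.0003); print(nm,"fit",f.x, np.abs(f.fun).max())
    c=f.x[:2]
    # slot
    yy,xx=np.mgrid[:540,:540]; W=onz("wrist",un(np.c_[xx.ravel(),yy.ravel()]),.075,pose)[:,:2]; rr=np.hypot(*(W-c).T).reshape(540,540)
    d=(V<(80 if nm=="w1" else 120))&(rr<.017); S=W[d.ravel()]
    u,s,vt=np.linalg.svd(S-S.mean(0),full_matrices=False); print(" slot",S.mean(0),np.arctan(vt[0,1]/vt[0,0]))
    B=big.astype(int)
    for n,mm in (("red",(B[...,0]>150)&(B[...,1]<110)),("yel",(B[...,0]>90)&(B[...,2]<.5*B[...,0])&(B[...,1]>.6*B[...,0]))):
        L=onz("wrist",un(np.c_[xx[mm],yy[mm]]),.068,pose)[:,:2]
        cc=L.mean(0)-c; print(" ",n,np.arctan2(cc[1],cc[0]),np.hypot(*cc),mm.sum())
    fits.append((c,q2R(pose[1]).as_matrix()[:2,:2]))
# p + Rt e = m
A=np.vstack([np.hstack([np.eye(2),Rt]) for _,Rt in fits]); b=np.hstack([c for c,_ in fits])
print("p,e",np.linalg.solve(A,b))
```

```text
w1 fit [0.53223052 0.09940831 0.02100562] 0.0006516196974970384
 slot [0.53411828 0.09883317] -0.5814971018563165
  red 0.3249093704382955 0.04047180963054113 2883
  yel -0.4937343775001457 0.02673984178663743 1670
w2 fit [0.53505609 0.09729263 0.02132906] 0.0004753849144954747
 slot [0.53516516 0.09725058] -0.569294640029422
  red 0.347963032422402 0.0407168714822543 1951
  yel -0.5359633396052662 0.02555118744369338 2053
p,e [0.53286144 0.09730626 0.00063481 0.00210088]
```

```bash
for i in 1 2; do python3 - <<'E'
from h import *
im,pose=load("w1"); print(pose)
for i in range(2): print(imaging.camera_params("wrist")["T_tool_cam"][:3,3],onz("wrist",(281,188),.075,pose))
E
done
```

```text
(array([0.53014599, 0.09947328, 0.29993099]), array([-5.99285360e-05,  9.27045636e-04,  9.99999568e-01, -3.88417234e-05]))
[ 0.06535854  0.00161714 -0.12509792] [[0.5317443  0.09951521 0.075     ]]
[ 0.06535854  0.00161714 -0.12509792] [[0.5317443  0.09951521 0.075     ]]
(array([0.53014599, 0.09947328, 0.29993099]), array([-5.99285360e-05,  9.27045636e-04,  9.99999568e-01, -3.88417234e-05]))
[ 0.06535854  0.00161714 -0.12509792] [[0.5317443  0.09951521 0.075     ]]
[ 0.06535854  0.00161714 -0.12509792] [[0.5317443  0.09951521 0.075     ]]
```

```bash
python3 - <<'E'
s=open("h.py").read()
s=s.replace('def ray(cam','PC={}\ndef params(cam,pose):\n    if pose is not None and len(pose)>2: return dict(intrinsics=imaging.camera_params("wrist")["intrinsics"],T_tool_cam=pose[2])\n    return imaging.camera_params(cam)\ndef ray(cam')
s=s.replace('p=imaging.camera_params(cam);','p=params(cam,pose);')
s=s.replace('pose=(s["eef_pos"],s["ee_rot"]); np.savez(f"pics/{name}.npz",p=pose[0],q=pose[1])','pose=(s["eef_pos"],s["ee_rot"],T); np.savez(f"pics/{name}.npz",p=pose[0],q=pose[1],T=T)')
s=s.replace('s=robot.sense(); im=','s=robot.sense(); T=imaging.camera_params("wrist")["T_tool_cam"]; im=')
s=s.replace('(d["p"],d["q"])','(d["p"],d["q"],d["T"])')
open("h.py","w").write(s)
E
python3 - <<'E'
from h import *
robot.movep([0.545,-0.275,0.33],down(0.5)); robot.wait(0.2); 
print(imaging.camera_params("wrist")["T_tool_cam"][:3,3])
im,pose=shot("wrist","w3")
print(imaging.camera_params("wrist")["T_tool_cam"][:3,3])
print(robot.sense()["t"],pose)
E
```

```text
[ 0.06411613  0.00131376 -0.12509715]
[ 0.06411665  0.00131417 -0.12509722]
6.625 (array([ 0.54549469, -0.27349946,  0.33015815]), array([6.61396821e-05, 5.09235403e-01, 8.60627269e-01, 6.45727955e-05]), array([[ 1.06093975e-04, -9.65923193e-01, -2.58828851e-01,
         6.41161310e-02],
       [ 9.99999873e-01,  2.29849188e-04, -4.47873949e-04,
         1.31375639e-03],
       [ 4.92103436e-04, -2.58828771e-01,  9.65923095e-01,
        -1.25097147e-01],
       [ 0.00000000e+00,  0.00000000e+00,  0.00000000e+00,
         1.00000000e+00]]))
```

View pics/w3.png

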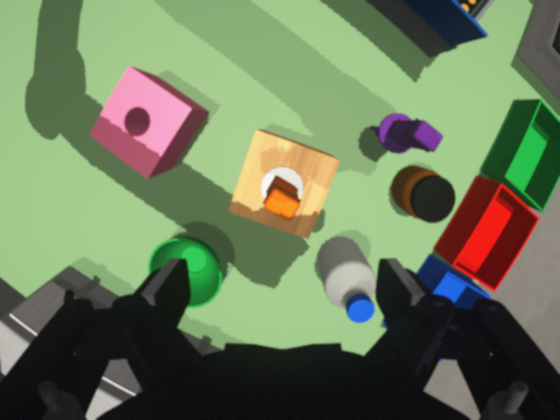

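Run:
```python
from h import *
crop("w3",220,120,130,120,6,"w3c")
im,pose=load("w3"); hsv=cv2.cvtColor(im.copy(),cv2.COLOR_RGB2HSV)
B=im.astype(int)
m=((B[...,0]>170)&(B[...,1]<130)&(B[...,2]<60)).astype(np.uint8); m[:,:230]=0; m[:,340:]=0; m[:150]=0;m[240:]=0
cs,_=cv2.findContours(m,cv2.RETR_EXTERNAL,cv2.CHAIN_APPROX_NONE); c=max(cs,key=cv2.contourArea); P=onz("wrist",c[:,0],.182,pose)
r=cv2.minAreaRect((P[:,:2]*1e4).astype(np.float32)); print(np.array(r[0])/1e4,np.array(r[1])/10,r[2],cv2.contourArea(c),c[:,0].min(0),c[:,0].max(0)); print((cv2.boxPoints(r)/1e4).round(4))
# guard white z=.098
w=((B.min(2)>190)).astype(np.uint8); w[:,:230]=0; w[:,340:]=0; w[:140]=0;w[240:]=0
cs,_=cv2.findContours(w,cv2.RETR_EXTERNAL,cv2.CHAIN_APPROX_NONE);c=max(cs,key=cv2.contourArea);print(c[:,0].min(0),c[:,0].max(0))
```

```text
[ 0.54694448 -0.27621555] [19.99640656 27.13663025] 87.31204986572266 138.0 [264 189] [298 218]
[[ 0.5329 -0.2856]
 [ 0.56   -0.2868]
 [ 0.561  -0.2669]
 [ 0.5339 -0.2656]]
[261 167] [302 197]
```

View pics/w3c.png

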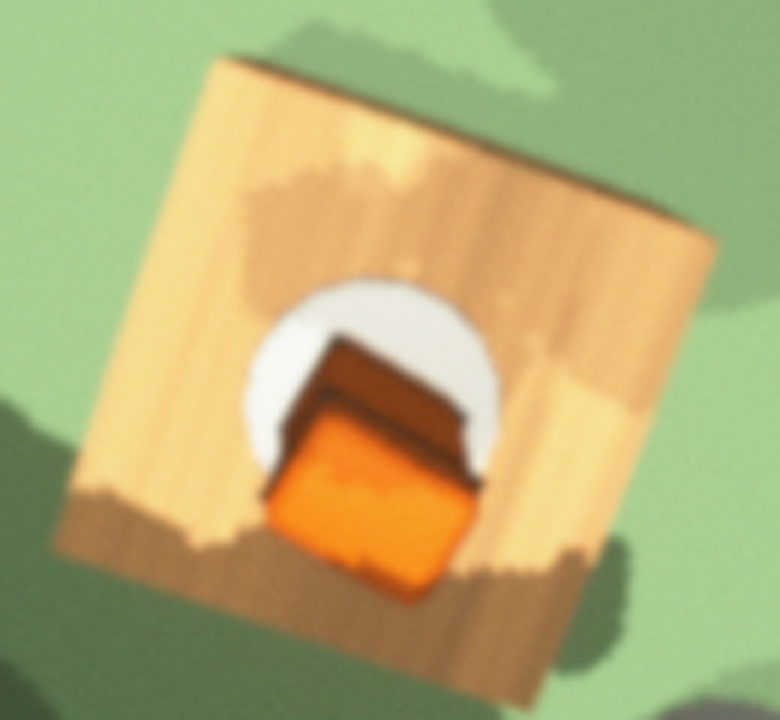

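Run:
```python
from h import *
im,pose=load("w3")
f=lambda a:np.array(a)/6+[220-.4,120-.4]
C=onz("wrist",f([(265,505),(332,405),(480,490),(405,605)]),.182,pose)[:,:2]; print(C.round(4),C.mean(0))
for i in range(4):
    d=C[(i+1)%4]-C[i]; print(np.hypot(*d),np.arctan2(d[1],d[0]))
# guard ellipse: left 243, right 500, top 278 in crop
G=onz("wrist",f([(243,395),(500,410),(375,278)]),.098,pose); print(G)
# block top corners
K=onz("wrist",f([(222,58),(718,240),(532,710),(55,548)]),.092,pose)[:,:2]; print(K.round(4),K.mean(0))
```

```text
[[ 0.5333 -0.2825]
 [ 0.5348 -0.265 ]
 [ 0.5594 -0.2657]
 [ 0.5583 -0.286 ]] [ 0.54643077 -0.27478154]
0.01759983788230265 1.4860955305302863
0.02460366206907935 -0.027356789852951813
0.020322271330706493 -1.6250786233998797
0.025214983983185422 3.0051958774925804
[[ 0.52516663 -0.28612503  0.098     ]
 [ 0.56851679 -0.26556627  0.098     ]
 [ 0.5361843  -0.25510817  0.098     ]]
[[ 0.4919 -0.2331]
 [ 0.5894 -0.2179]
 [ 0.6048 -0.3156]
 [ 0.5071 -0.3315]] [ 0.54829728 -0.27452482]
```

Run:
```python
from h import *
q=down(np.pi/2-0.05)
robot.movep([0.5468,-0.2755,0.26],q)
robot.move_linear([0.5468,-0.2755,0.147],rate=0.12); robot.wait(.2)
s=robot.sense(); print(s["eef_pos"],s["ft_force"],s["t"])
w=jaws.command_gripper(0.0); robot.wait(.2)
s=robot.sense(); print(w,s["grip_width"],s["eef_pos"],s["ee_rot"],s["ft_force"],s["t"])
np.savez("pick.npz",p=s["eef_pos"],q=s["ee_rot"])
shot("side","s1")
crop("s1",180,100,180,150,4,"s1c")
```

```text
[ 0.54722229 -0.27575825  0.1478007 ] [ 0.6102509  -0.58857699  0.29787545] 8.7667
False 0.0190246893592417 [ 0.54679847 -0.27546921  0.14702298] [-1.52452268e-05  2.49839236e-02  9.99687853e-01  2.40612594e-05] [-0.21867011 -0.0109841   0.94157786] 9.575
```

View pics/s1c.png

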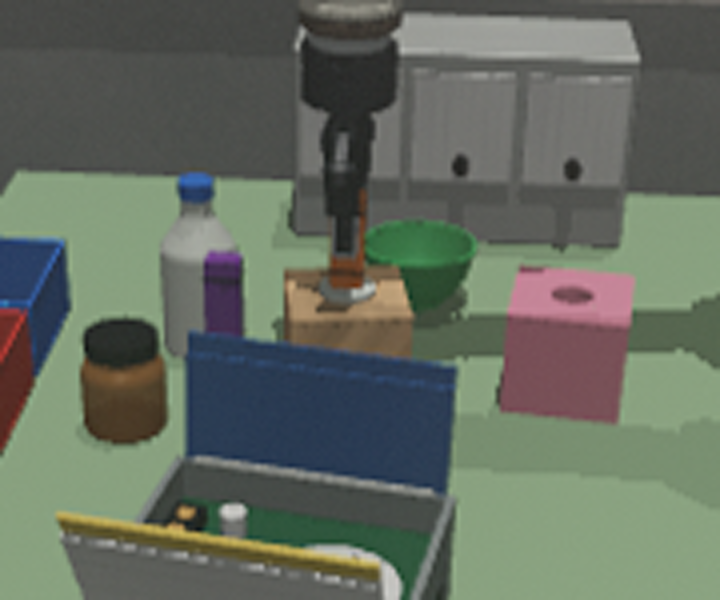

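Run:
```python
from h import *
d=np.load("pick.npz")
robot.move_linear([d["p"][0],d["p"][1],0.37],rate=0.2)
ang=-0.572
# pre-insert hover above slot, tip 25 mm above screw top
robot.movep([0.5345,0.0975,0.36],down(np.pi/2+ang)); 
robot.move_linear([0.5345,0.0975,0.25],rate=0.15); robot.wait(.3)
shot("wrist","w4"); s=robot.sense(); print(s["t"],s["eef_pos"],s["grip_width"],s["ft_force"],s["joint_pos"].round(2))
im,pose=load("w4"); tip=np.r_[s["eef_pos"][:2],s["eef_pos"][2]-.147+.006]; print(tip,proj("wrist",[tip,[.5345,.0972,.075]],pose))
```

```text
13.5167 [0.53475312 0.09751461 0.25048989] 0.019346268541367027 [-0.00931112  0.2338836  -0.05000216] [ 0.59  0.47 -1.06  1.8   0.45  1.13  0.38]
[0.53475312 0.09751461 0.10948989] [[281.80661443 202.6469727 ]
 [281.47589378 194.11215875]]
```

View pics/w4.png

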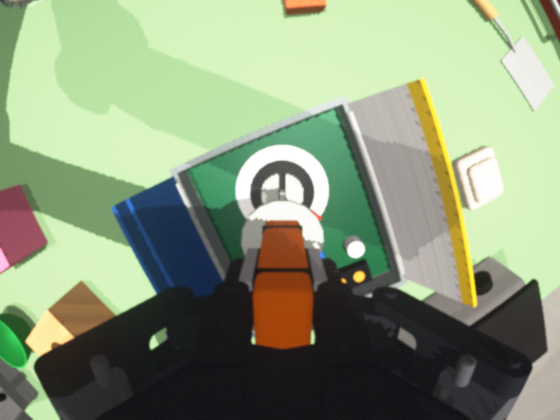

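Run:
```python
from h import *
crop("w4",225,130,120,110,6.5,"w4c")
im,pose=load("w4")
s=pose[0]; Rm=q2R(pose[1]).as_matrix()
# expected column of tool plane for points along tool axis
for z in (-.03,0,.043,.049,.135): print(z,proj("wrist",s+Rm@[0,0,z],pose))
B=im.astype(int)
# orange extents per row
for y in (235,250,300,330):
    m=np.where((B[y,:,0]>1.8*B[y,:,1])&(B[y,:,0]>60))[0]; m=m[(m>240)&(m<330)]; print(y,m.min(),m.max(),(m.min()+m.max())/2)
for y in (160,170,180,185):  # slot dark between white
    print(y,B[y,270:296].max(1))
```

```text
-0.03 [[280.78304035 318.3577009 ]]
0 [[281.18763664 279.61749031]]
0.043 [[281.56198122 244.28436494]]
0.049 [[281.60174643 240.55871422]]
0.135 [[281.98794644 204.64220986]]
235 264 300 282.0
250 260 304 282.0
300 252 313 282.5
330 255 309 282.0
160 [254 254 253 251 247 237 223 214 208 198 194 189 190 195 198 200 206 216
 235 246 250 252 254 254 255 255]
170 [85 86 86 84 86 85 87 87 87 86 88 88 86 87 88 88 87 88 88 87 88 90 86 89
 89 89]
180 [253 253 253 253 253 253 253 249 223 146  97  83  83  83 103 189 246 253
 253 253 253 253 253 253 253 252]
185 [253 253 253 253 253 253 252 248 221 142  95  84  82  81 102 187 245 252
 253 253 253 253 253 253 253 253]
```

View pics/w4c.png

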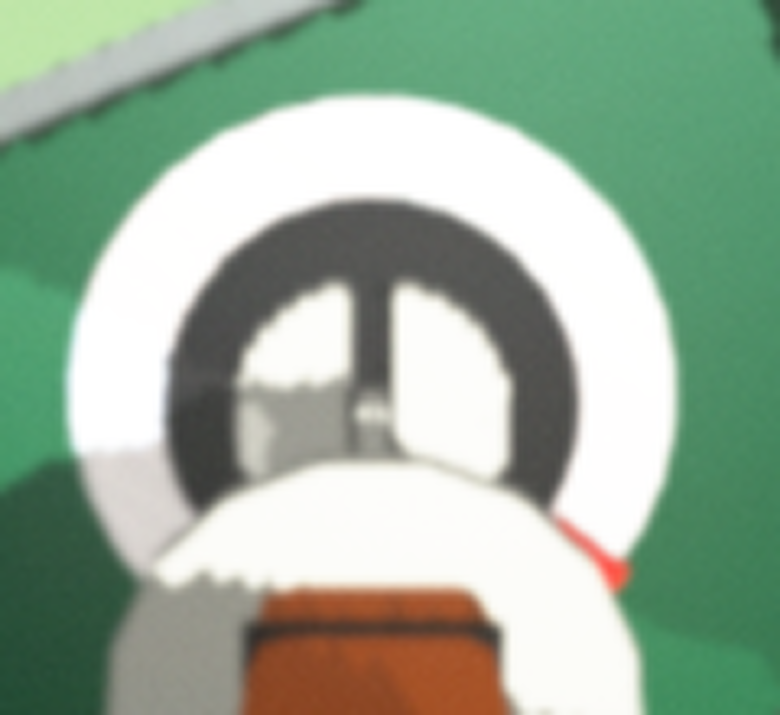

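Run:
```python
from h import *
for z in (.222,.215,.210,.2075,.2065):
    robot.move_linear([0.5345,0.0975,z],rate=0.06); s=robot.sense(); print(z,s["eef_pos"],s["ft_force"].round(2),s["moment"].round(3),s["t"])
    if abs(s["ft_force"][2])>12: break
robot.wait(.15); s=robot.sense(); print(s["eef_pos"],s["ft_force"].round(2),s["t"],s["grip_width"])
shot("wrist","w5"); crop("w5",225,130,120,110,6.5,"w5c")
```

```text
0.222 [0.5344039  0.09768086 0.22176824] [-0.05  0.1  -0.24] [0.043 0.007 0.036] 14.1333
0.215 [0.53429143 0.09739948 0.2146914 ] [ 0.19  0.48 -0.66] [-0.007  0.003  0.02 ] 14.4
0.21 [0.53428515 0.09738339 0.20967635] [ 0.19  0.04 -0.34] [ 0.015  0.009 -0.015] 14.65
0.2075 [0.53442582 0.09745799 0.20737697] [ 0.59  0.09 -0.96] [-0.026  0.011  0.008] 14.9
0.2065 [0.53451144 0.09747377 0.20651292] [ 0.29 -0.79 -0.63] [ 0.039  0.001 -0.026] 15.15
[0.5345422  0.09751418 0.20656747] [ 0.33  0.06 -1.69] 15.3 0.019353993853670384
```

View pics/w5c.png

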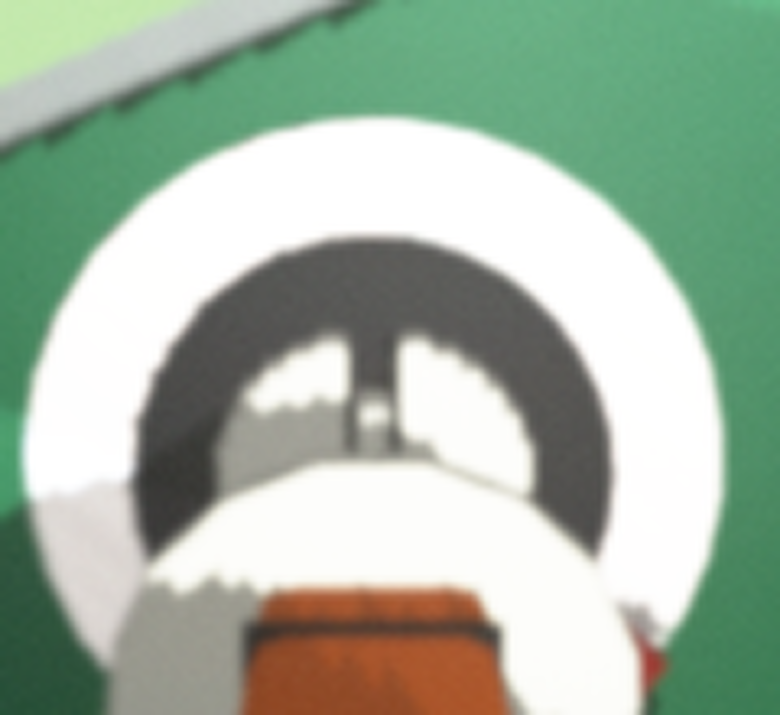

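Run:
```python
from h import *
c=[0.5345,0.0975,0.2065]
for a in (-.35,-.1,.1,.25,.35):
    robot.movep(c,down(np.pi/2+a)); s=robot.sense(); print(a,s["eef_pos"].round(4),s["ft_force"].round(2),s["moment"].round(3),s["t"])
robot.wait(.15)
shot("wrist","w6"); crop("w6",225,130,120,110,6.5,"w6c"); print(robot.sense()["joint_pos"].round(2))
im,pose=load("w6"); Rm=q2R(pose[1]).as_matrix(); print("tool x ang",np.arctan2(-Rm[1,0],-Rm[0,0]))
```

```text
-0.35 [0.5345 0.0976 0.2065] [-0.57  1.29 -1.12] [ 0.182 -0.039 -0.011] 15.65
-0.1 [0.5345 0.0977 0.2065] [-0.05  0.82 -1.27] [ 0.425 -0.019 -0.002] 15.975
0.1 [0.5345 0.0978 0.2065] [-0.27  1.83 -0.19] [ 0.559  0.046 -0.041] 16.2583
0.25 [0.5345 0.0979 0.2066] [-0.75  1.3  -1.06] [ 0.801  0.2   -0.03 ] 16.5083
0.35 [0.5344 0.0979 0.2066] [ 0.1   2.15 -0.62] [ 0.976  0.193 -0.052] 16.7583
[ 0.66  0.64 -1.22  1.85  0.67  1.14  1.12]
tool x ang 0.3461035389105484
```

View pics/w6c.png

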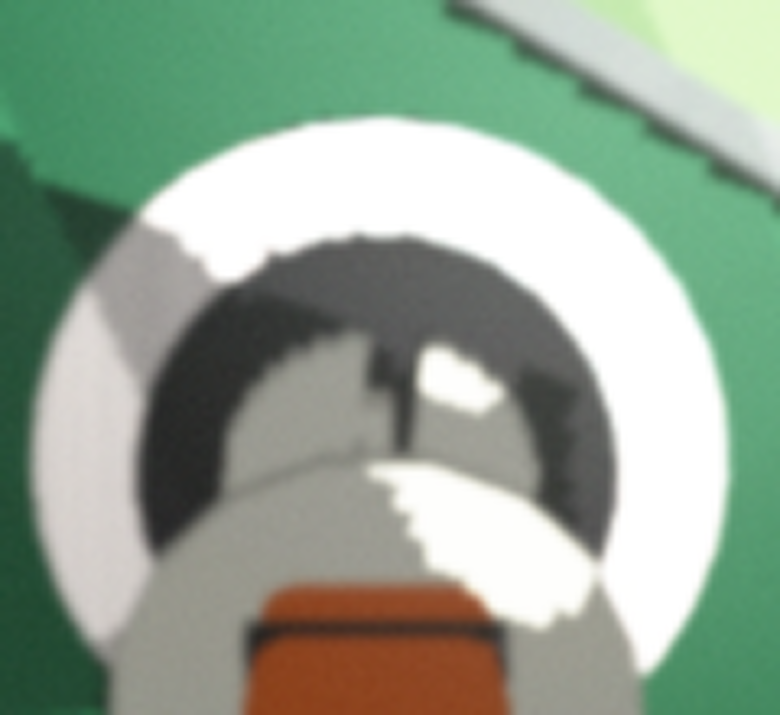

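Run:
```python
from h import *
c=[0.5345,0.0973,0.2065]
for a in (.425,):
    robot.movep(c,down(np.pi/2+a)); s=robot.sense(); print(a,s["eef_pos"].round(4),s["ft_force"].round(2),s["moment"].round(3),s["t"])
robot.wait(.3)
im,pose=shot("wrist","w7"); Rm=q2R(pose[1]).as_matrix(); print("tool x ang",np.arctan2(-Rm[1,0],-Rm[0,0]))
# relieve: turn back the play half, then lift straight
robot.movep(c,down(np.pi/2+a-.09)); robot.wait(.1)
for z in (.225,.25): robot.move_linear([c[0],c[1],z],rate=.08)
robot.wait(.2); print(robot.sense()["ft_force"].round(2),robot.sense()["t"])
shot("wrist","w8"); crop("w8",205,130,150,130,5.2,"w8c"); crop("w7",225,130,120,110,6.5,"w7c")
```

```text
0.425 [0.5344 0.0977 0.2065] [-1.12  3.53 -1.33] [ 1.236  0.427 -0.04 ] 17.2083
tool x ang 0.42421163646745436
[0.63 0.18 0.41] 18.9583
```

View pics/w7c.png

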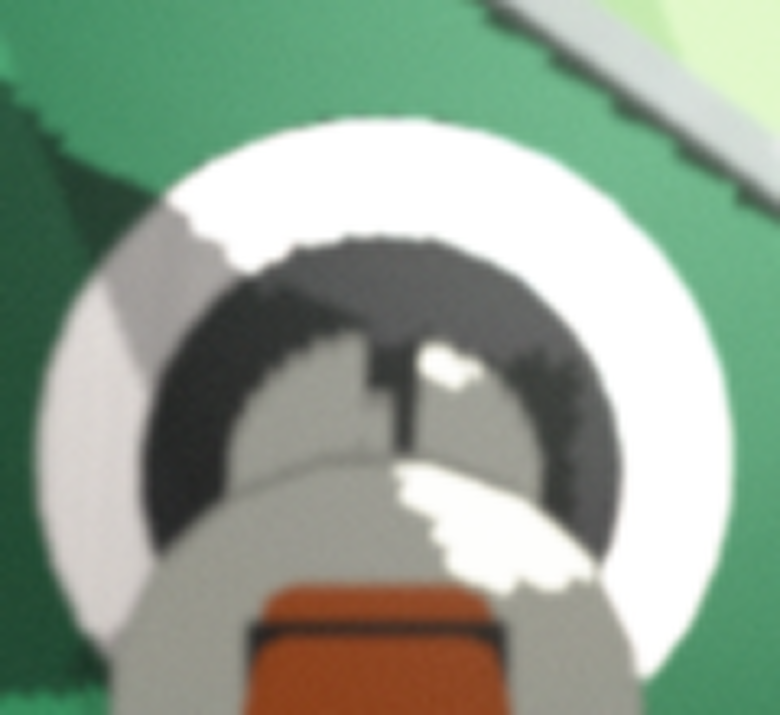

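View pics/w8c.png

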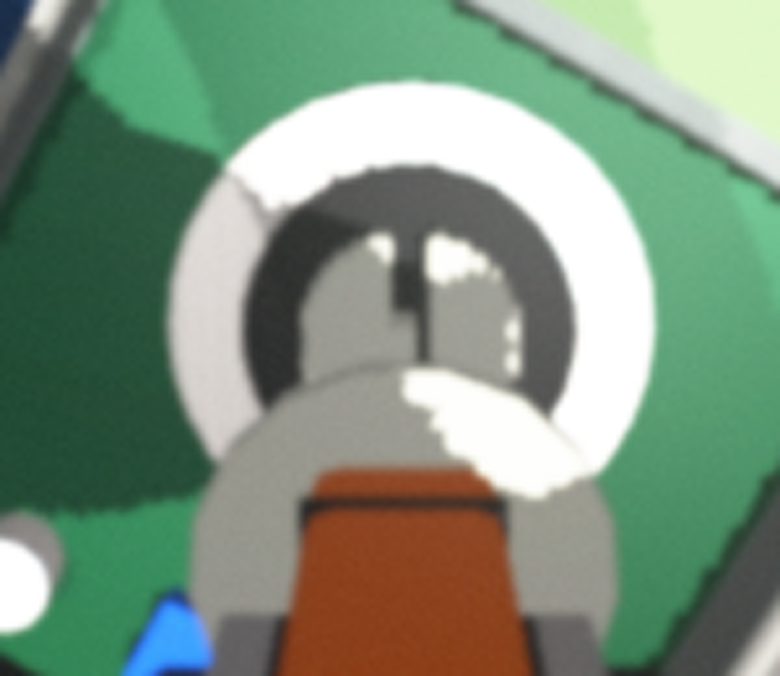

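Run:
```python
from h import *
robot.move_linear([.5345+.075,.0973+.02,.33],rate=.2); robot.wait(.25)
im,pose=shot("wrist","w9"); x,y=proj("wrist",[.5345,.0973,.07],pose)[0].astype(int); print(x,y,robot.sense()["t"])
crop("w9",x-50,max(y-50,0),100,100,6,"w9c")
```

```text
288 116 20.0167
```

View pics/w9c.png

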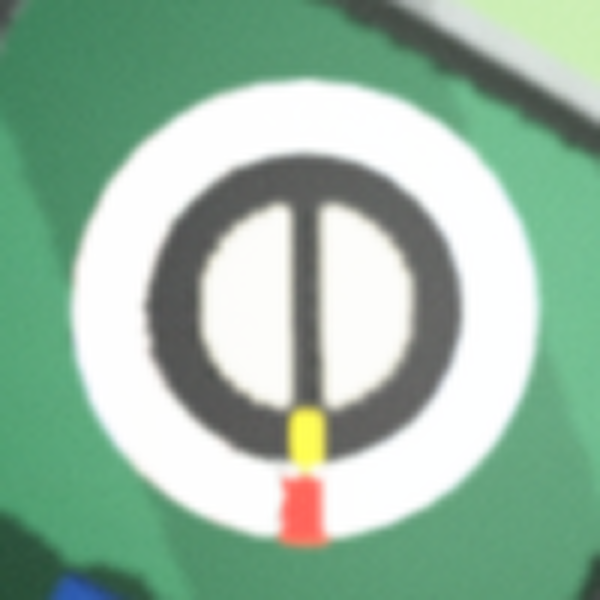

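Run:
```python
from h import *
robot.move_linear([.60,.09,.37],rate=.25)
q=down(np.pi/2-.05); x,y=.5472,-.2753
robot.movep([x,y,.36],q)
robot.move_linear([x,y,.25],rate=.2); robot.wait(.15)
for z in (.235,.2,.165,.153,.149,.1475):
    robot.move_linear([x,y,z],rate=.1); s=robot.sense(); print(z,s["eef_pos"].round(4),s["ft_force"].round(2),s["t"])
    if np.abs(s["ft_force"]).max()>12: print("stop"); break
```

```text
0.235 [ 0.5465 -0.2754  0.2341] [ 0.19  0.55 -0.46] 22.9
0.2 [ 0.5469 -0.275   0.1992] [ 0.81  0.18 -1.03] 23.4
0.165 [ 0.5469 -0.2751  0.1643] [-0.23 -0.01 -1.03] 23.9
0.153 [ 0.5467 -0.2753  0.1523] [-0.04 -0.92 -0.64] 24.1667
0.149 [ 0.5471 -0.2753  0.1489] [-0.1   0.55 -0.78] 24.4167
0.1475 [ 0.5472 -0.2753  0.1475] [ 0.18 -0.16  0.28] 24.6667
```

Run:
```python
from h import *
robot.move_linear([.5472,-.2753,.1468],rate=.05)
print(robot.sense()["ft_force"].round(2))
jaws.command_gripper(0.05); robot.wait(.1)
robot.move_linear([.5472,-.2753,.30],rate=.25); robot.wait(.2)
shot("wrist","w10"); shot("side","s2"); print(robot.sense()["t"])
crop("s2",190,110,180,180,3.3,"s2c")
```

```text
[-0.37  0.29  0.51]
26.4833
```

View pics/w10.png

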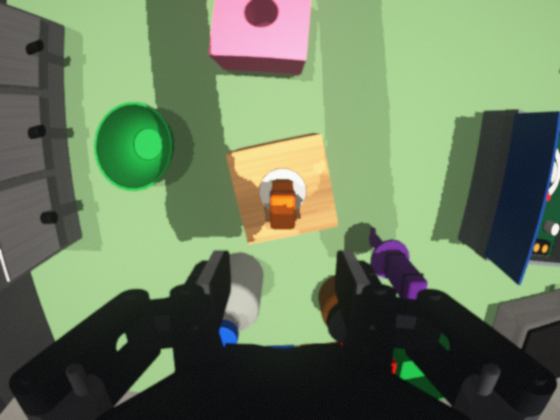

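View pics/s2c.png

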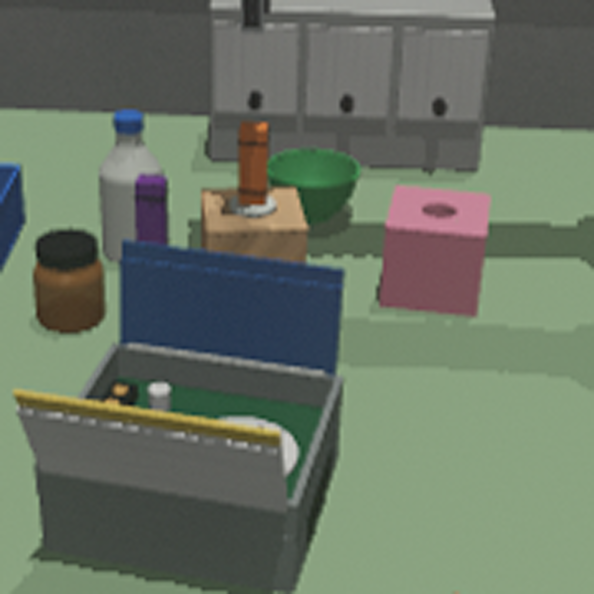

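Run:
```python
from h import *
crop("s2",240,140,60,60,10,"s2d"); crop("side0",240,140,60,60,10,"s0d"); crop("w10",215,120,140,130,5,"w10c")
a=cv2.imread("pics/s2d.png");b=cv2.imread("pics/s0d.png");c=cv2.imread("pics/w10c.png")
cv2.imwrite("pics/cmp.png",cv2.resize(np.hstack([b,a]),(800,400)))
```

```text
(no output)
```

View pics/cmp.png

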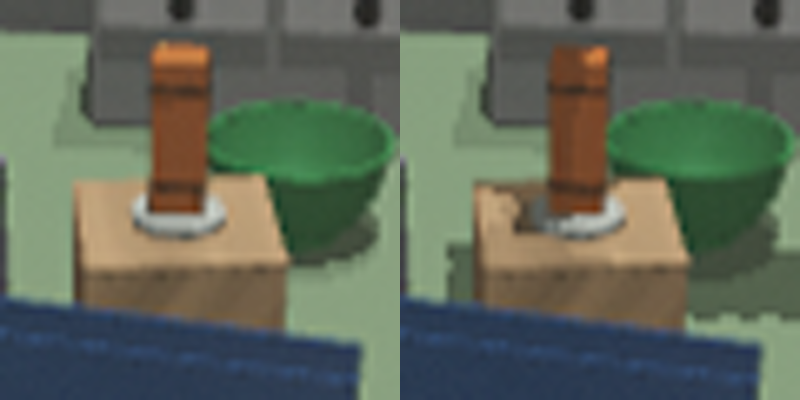

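View pics/w10c.png

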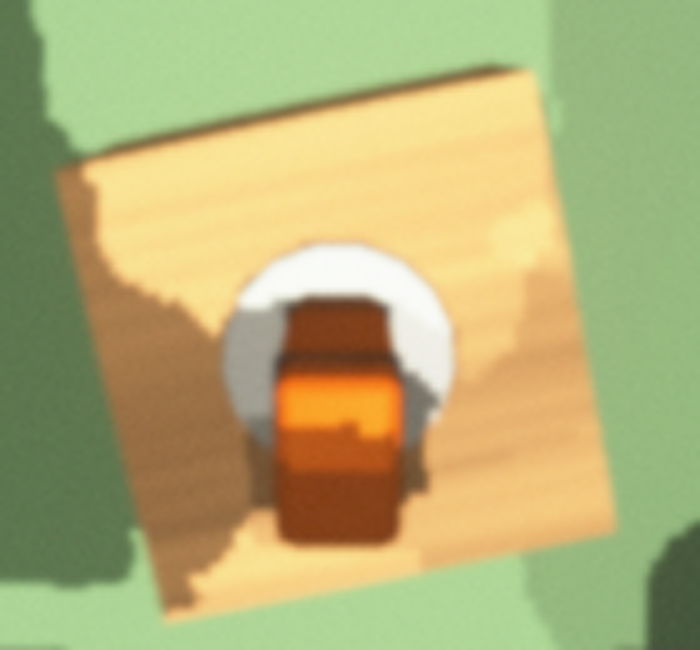

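Run:
```python
from h import *
im,_=shot("top","t2"); crop("t2",160,140,140,130,6,"t2c")
P=np.array([(135,90),(315,97),(305,300),(120,288)])/2.8+[160,140]
Q=onz("top",P,.086)[:,:2]; print(Q.round(3),Q.mean(0))
for a,b in ((3,0),(2,1)): d=Q[b]-Q[a]; print("x-axis ang",np.arctan2(d[1],d[0]),np.hypot(*d))
for a,b in ((1,0),(2,3)): d=Q[b]-Q[a]; print("y-axis ang-90",np.arctan2(d[1],d[0])-np.pi/2,np.hypot(*d))
```

```text
[[ 0.673  0.158]
 [ 0.645 -0.013]
 [ 0.452  0.02 ]
 [ 0.485  0.189]] [0.56372004 0.08854892]
x-axis ang -0.1599739241320879 0.1911562269836198
x-axis ang -0.168477067846717 0.19515302305877016
y-axis ang-90 -0.16639330128017527 0.17313570020554622
y-axis ang-90 -0.18971423565826795 0.17154859927695182
```

View pics/t2c.png

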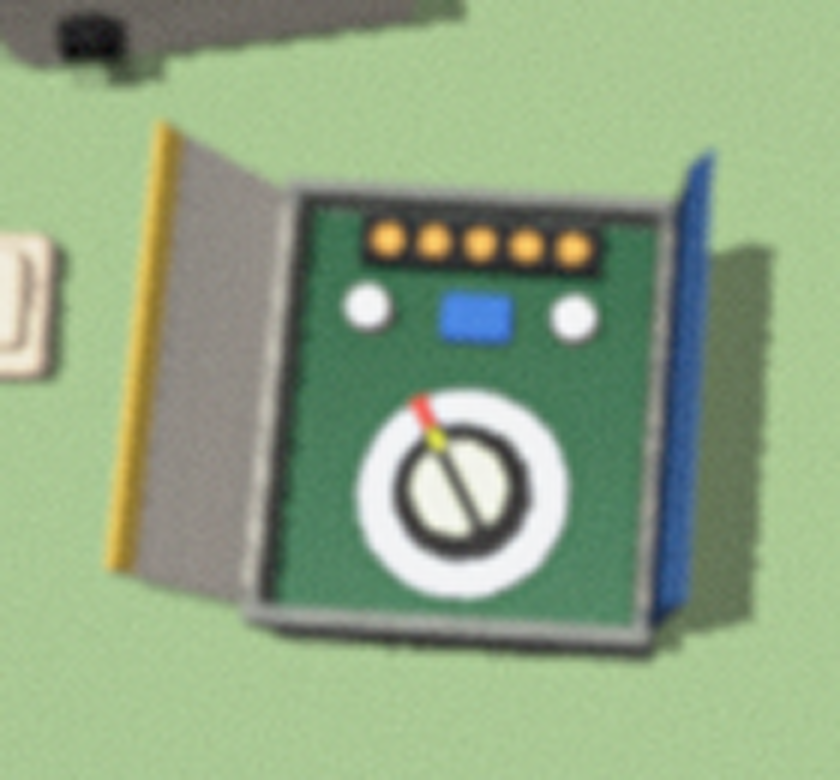

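```bash
cat >> h.py <<'E'
CY=-0.167; CC=np.array([.569,.0915])
def cw(x,y,z):
    c,s=np.cos(CY),np.sin(CY); return [CC[0]+c*x-s*y,CC[1]+s*x+c*y,z]
def wc(p):
    c,s=np.cos(CY),np.sin(CY); d=np.array(p[:2])-CC; return np.array([c*d[0]+s*d[1],-s*d[0]+c*d[1]])
E
python3 - <<'E'
from h import *
for px,z in (((165,125),.17),((118,570),.17),((712,155),.178),((690,600),.178)):
    P=onz("top",np.array(px)/6+[160,140],z)[0]; print(wc(P).round(4))
print("cast",wc(onz("top",(158,190),.035)[0]))
for p in (cw(0,.17,.30),cw(0,.17,.157),cw(0,.06,.157),cw(0,-.165,.3),cw(0,-.165,.157),cw(0,-.06,.157)):
    for yw in (CY,CY+np.pi):
        j=robot.inverse_kinematics(p,down(yw)); print(np.round(p,3),None if j is None else np.round(j,2))
E
```

```text
[0.0929 0.1189]
[-0.0925  0.1208]
[ 0.0865 -0.1073]
[-0.0959 -0.1064]
cast [0.04963709 0.23051402]
[0.597 0.259 0.3  ] [ 0.11  0.55 -0.83  1.48  0.42  1.29 -0.93]
[0.597 0.259 0.3  ] [ 0.22  0.64 -1.05  1.48  0.56  1.35  2.11]
[0.597 0.259 0.157] [ 0.04  0.67 -0.71  1.62  0.49  1.04 -0.98]
[0.597 0.259 0.157] [ 0.2   0.79 -0.99  1.61  0.72  1.14  2.  ]
[0.579 0.151 0.157] [ 0.25  0.59 -0.74  1.76  0.47  0.98 -0.84]
[0.579 0.151 0.157] [ 0.48  0.79 -1.14  1.75  0.79  1.14  2.07]
[ 0.542 -0.071  0.3  ] [ 0.8   0.35 -0.89  1.74  0.29  1.19 -0.34]
[ 0.542 -0.071  0.3  ] [ 1.09  0.73 -1.52  1.74  0.74  1.41  2.43]
[ 0.542 -0.071  0.157] [ 0.68  0.51 -0.76  1.89  0.44  0.92 -0.46]
[ 0.542 -0.071  0.157] [ 1.    0.84 -1.33  1.88  0.9   1.19  2.33]
[0.559 0.032 0.157] [ 0.48  0.53 -0.76  1.85  0.45  0.94 -0.65]
[0.559 0.032 0.157] [ 0.77  0.81 -1.26  1.84  0.85  1.16  2.18]
```

Run:
```python
from h import *
jaws.command_gripper(0.0)
robot.move_linear([.5472,-.2753,.34],rate=.25)
q=down(CY)
robot.movep(cw(0,.175,.32),q)
robot.move_linear(cw(0,.175,.16),rate=.2)
for y in (.13,.11,.095,.08,.07,.062):
    robot.move_linear(cw(0,y,.16),rate=.08); s=robot.sense(); print(y,wc(s["eef_pos"]).round(4),s["ft_force"].round(1),s["t"])
    if np.abs(s["ft_force"]).max()>25: break
shot("top","t3"); shot("side","s3"); crop("s3",180,170,140,130,6,"s3c")
```

```text
0.13 [1.000e-04 1.298e-01] [ 0.6 -0.2  0.7] 31.1167
0.11 [0.0002 0.1087] [ 0.6 -0.8  1.2] 31.5167
0.095 [0.0003 0.0937] [ 0.6 -0.5 -0.5] 31.85
0.08 [0.0003 0.0787] [-0.2  0.5  0.6] 32.1833
0.07 [0.0002 0.069 ] [0.8 0.3 0.2] 32.4583
0.062 [0.0002 0.0611] [ 0.5 -0.8  0.9] 32.7083
```

View pics/s3c.png

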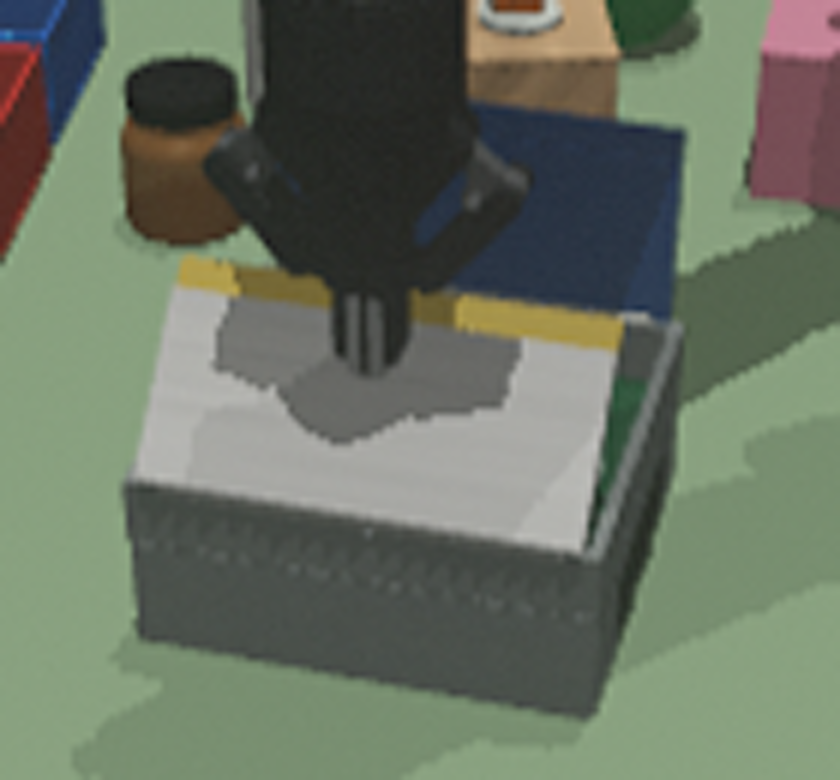

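Run:
```python
from h import *
robot.move_linear(cw(0,.035,.16),rate=.08); s=robot.sense(); print(s["ft_force"].round(1),s["t"])
robot.move_linear(cw(0,.06,.30),rate=.2)
robot.movep(cw(0,-.17,.30),down(CY)); robot.wait(2.0); print(robot.sense()["t"])
shot("side","s4"); crop("s4",180,170,140,130,6,"s4c"); shot("wrist","w11")
```

```text
[-0.3  0.7 -0.3] 33.2917
37.0667
```

View pics/s4c.png

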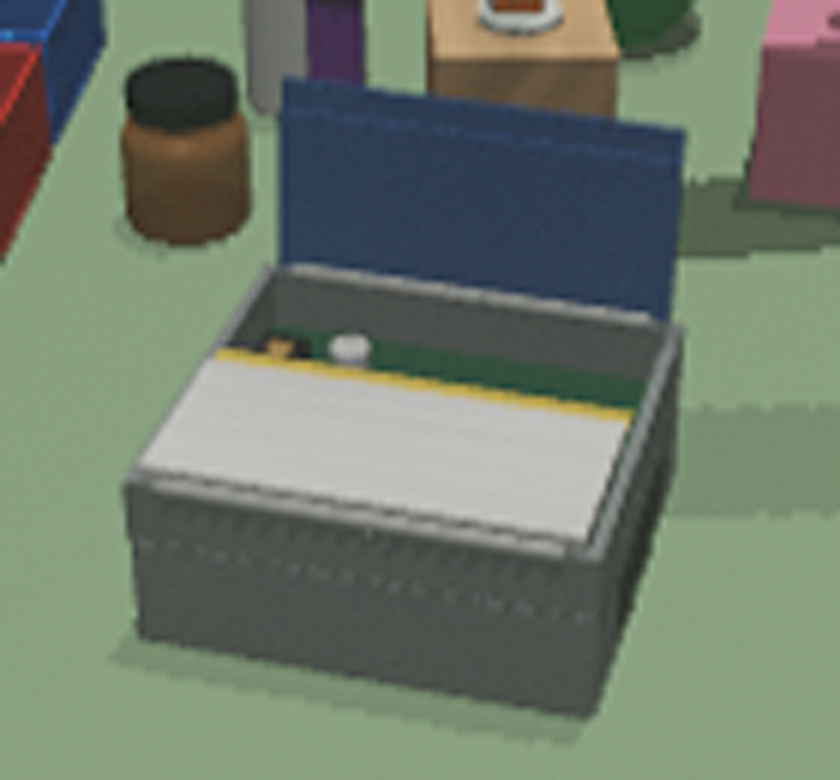

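View pics/w11.png

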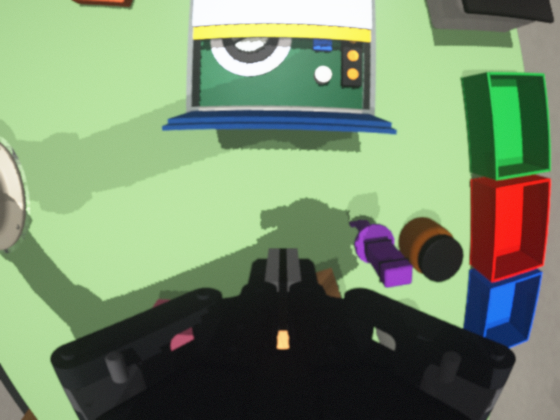

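Run:
```python
from h import *
robot.wait(1.5); robot.move_linear(cw(-.01,-.17,.16),rate=.2)
im,_=shot("side","s5"); a=cv2.imread("pics/s4.png").astype(int);b=cv2.imread("pics/s5.png").astype(int)
d=np.abs(a-b).max(2); print("change in flap area",d[225:265,205:290].max(), robot.sense()["t"])
# edge of tongue predicted shut
for r in (0,.06,.12): print(r,proj("side",[cw(x,.086-.094*np.cos(r),.086+.094*np.sin(r)+.004) for x in (-.093,.093)]).round(1).tolist())
crop("s5",200,215,100,60,8,"s5c")
```

```text
change in flap area 22 39.5667
0 [[285.2, 237.8], [215.8, 227.8]]
0.06 [[285.2, 236.0], [215.7, 226.1]]
0.12 [[285.3, 234.3], [215.5, 224.4]]
```

View pics/s5c.png

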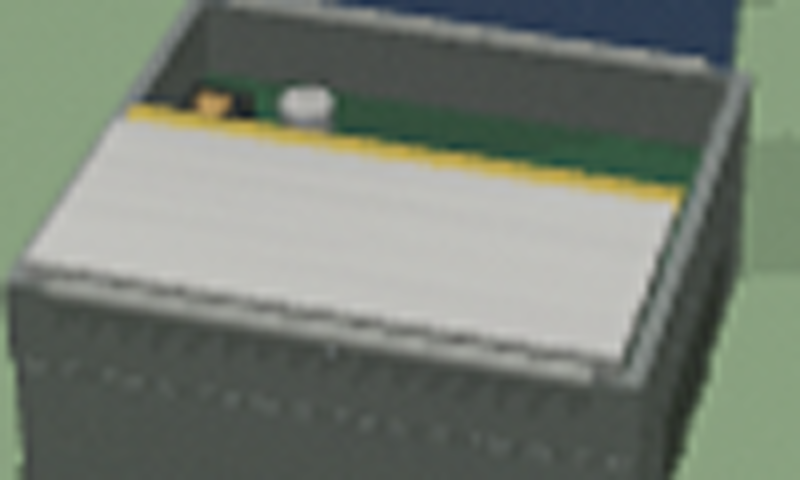

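Run:
```python
from h import *
for y in (-.13,-.105,-.09,-.075,-.062,-.05,-.038):
    robot.move_linear(cw(-.01,y,.16),rate=.08); s=robot.sense(); print(y,wc(s["eef_pos"]).round(4),s["ft_force"].round(1),s["t"])
    if np.abs(s["ft_force"]).max()>25: break
robot.move_linear(cw(-.01,-.06,.30),rate=.2)
robot.movep(cw(-.01,-.20,.34),down(CY)); robot.wait(3.5); print(robot.sense()["t"])
im,_=shot("side","s6"); crop("s6",180,170,140,130,6,"s6c"); shot("top","t6"); crop("t6",160,140,140,130,6,"t6c")
print(robot.sense()["t"])
```

```text
-0.13 [-0.0101 -0.1298] [ 0.3 -0.2 -0.1] 40.2167
-0.105 [-0.0101 -0.1042] [0.4 0.1 0.6] 40.6833
-0.09 [-0.0101 -0.089 ] [-0.7  0.6 -0.6] 41.025
-0.075 [-0.0101 -0.0738] [0.8 0.4 0.6] 41.3667
-0.062 [-0.0101 -0.061 ] [-0.5 -1.2 -0.4] 41.6833
-0.05 [-0.0101 -0.049 ] [0.1 0.7 1.1] 41.9833
-0.038 [-0.0101 -0.037 ] [ 0.2 -0.4 -0.4] 42.2833
47.275
47.375
```

View pics/s6c.png

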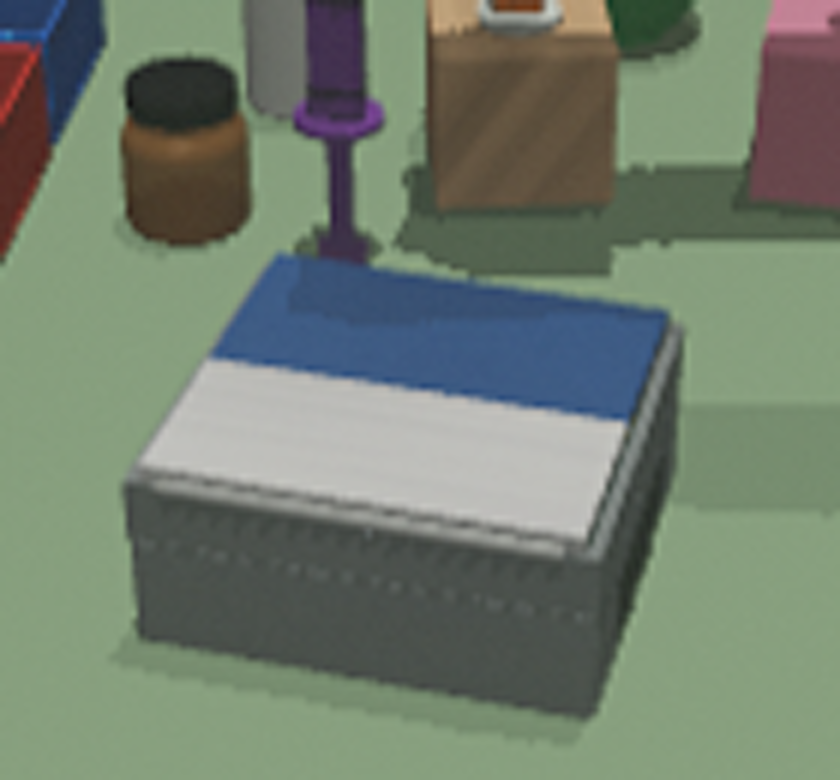

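View pics/t6.png

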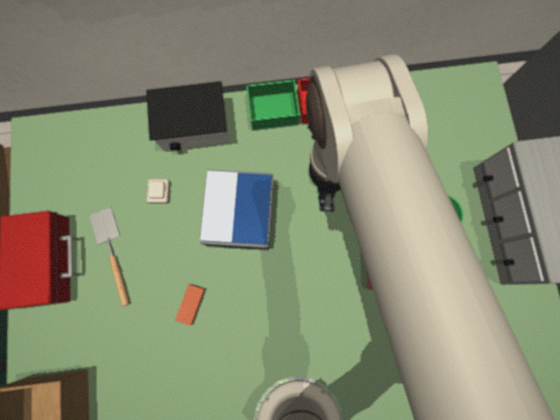

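Run:
```python
from h import *
robot.wait(1.0)
im,_=shot("side","s7"); a=cv2.imread("pics/s6.png").astype(int);b=cv2.imread("pics/s7.png").astype(int)
print("flap change",np.abs(a-b).max(2)[205:270,200:300].max(),robot.sense()["t"],robot.sense()["ft_force"].round(2))
crop("s7",200,120,110,150,4,"s7c")
```

```text
flap change 5 48.425 [-0.18  0.2   0.23]
```

View pics/s7c.png

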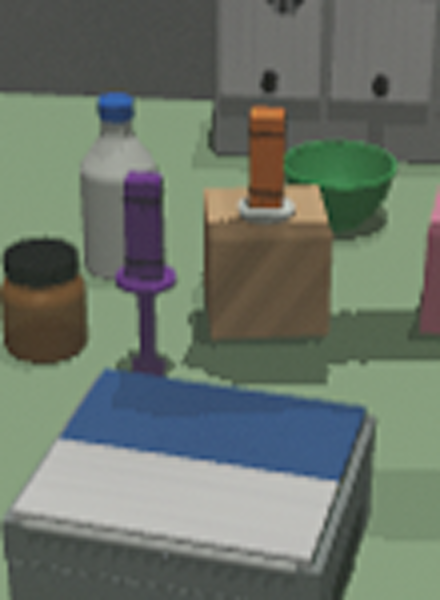

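The tool stands upright with its guard on the wooden block. Both flaps are flat and no longer moving, and the arm is clear of everything.

```bash
python3 -c "
from station import robot
robot.finish_job(); print(robot.sense()['t'])"
```

```text
the job is handed in; nothing more can be done
the job is handed in; nothing more can be done
```

The job is handed in at about 48 s of the 69 s allowed; no verdict was reported.

**What I did:** I took the orange tool from the wooden stand and put its blade in the trimmer slot. I turned the trimmer about +0.9 rad to the red index and put the tool back where it came from. Then I pushed the rebated flap past its soft-close point and waited until it was flat. After that I did the same with the blue flap.

**Last checks:**
- **Pointer:** about 0.02 rad from the index in a clear wrist picture after I lifted the blade out. The top view agreed. Both were taken before the flaps were closed, which now cover the dial.
- **Tool:** upright with its guard on the block, at the same place in the side view as at the start.
- **Rebated flap:** its free edge was at the position expected for fully shut before I touched the blue flap.
- **Both flaps:** flat, with no change between two pictures about 1 s apart.
- **Forces and bystanders:** the largest force I read was about 3.5 N. I saw none of the loose things move, but I did not measure their positions.

**What disagreed:** the wrist camera's reported calibration shifted by 1–2 mm between poses. The two dial measurements therefore differed by about 1 mm, and I confirmed the blade and slot in a wrist picture before inserting. While the blade was still in the slot, I could only estimate the pointer angle, to about 0.06 rad.

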